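Close the quarter-turn lid of a steel pressure pot

TASK

Close the steel pressure pot on the bench. Its lid has been set down with its lugs on top of the neck's thread ridges: find the thread start by turning the lid backward (counter-clockwise seen from above) by its bar until it drops, then turn it forward (clockwise) until it stops fully home, and swing the locking pawl fully in behind the lid's ear so that the lid cannot creep back. Do not lift the lid off or tip it, and leave the other things on the bench where they are.

Things in the scene. Friction and masses are not known exactly. Their poses are not given: they have to be found in the camera images.
- pot: upright steel pressure pot with a grey round foot (150 mm across), fixed to the bench: body 100 mm, flange 118 mm across (its top 84.5 mm above the bench), neck 84 mm across. Origin: on the pot's axis at bench level; z up. With the lid home, the lid's bar is parallel to the pot's x axis. It stands turned by up to 0.5 rad either way from the world axes
- pot_rim (a point): centre of the neck's rim, 108 mm above the bench; a sprung rubber seal lies on the rim. Round the neck, hidden by the lid, are 3 equal thread ridges: top level, underside falling clockwise, and at the clockwise end a stop rib as high as the rim; between a rib and the next ridge start is an open gap. A lid riding on the ridges and turned clockwise only meets the ribs, 12 mm too high
- lid_bar (a point): straight dark grip bar across the lid's flat top, 92 mm long, 14 mm wide, 22 mm tall. The point is on the lid's axis, half-way up the bar, 11 mm above the lid's flat top; x runs along the bar, z up. Its height above the bench: 141 mm as the lid rides on the ridges, 131 to 132 mm once dropped, 128 to 129 mm fully home
- lid: loose round steel lid, 108 mm across, 0.40 to 0.57 kg, 3 greased inside lugs; origin on its axis at the skirt's lower edge, x along the bar. While it rides high, a hard push on one side tips it. Yaw from the pot's, counter-clockwise positive: starts 0.17 to 0.80, drops at about 1.15 to 1.25, ribs stop it at about 1.65; then clockwise it is drawn down on the seal (up to 0.4 N m) to a firm stop at 0
- lid_ear (a point): middle of the lid's one square ear, 14 mm wide and 12 mm tall, which sticks out 12 mm from the lid's skirt, 60 mm from the axis, at +65 deg from the lid's x axis (counter-clockwise positive)
- pawl (a joint): angle of the flat dark steel locking pawl at the pot's left: 0 = swung clear, 0.60 = fully in, at its stop, with its nose close behind the ear's counter-clockwise side. It swings in clockwise seen from above, starts at 0 to 0.12 and stays where it is left (1 to 3 N at its pin). A lid that is not home blocks it with its ear
- pawl_pin (a point): upright round steel thumb pin on the pawl, 12 mm thick; the point is on its axis, 115.5 mm above the bench, 11 mm below the pin's top and 13 mm above the pawl's flat top. In the pot's frame it goes from (0.010, 0.085) m when swung clear to (0.007, 0.067) m when in: push it from outside towards the pot's axis
- pawl_pivot (a point): top of the pawl's upright pivot on the pot's bracket, 107 mm above the bench; in the pot's frame at (-0.020, 0.080) m, 30 mm from the thumb pin's axis
- dropper: bystander: white dropper bottle, 37 mm across, 96 mm tall, standing behind the pot; origin at the centre of its underside
- dish: bystander: shallow white porcelain dish, 75 mm across, 14 mm tall, behind the pot on the right; origin at the centre of its underside
- strips: bystander: flat yellow booklet of indicator strips, 18 x 72 x 9 mm, lying behind the pot; origin at the centre of its underside
- marker: bystander: marker pen, 17 mm thick, 133 mm long, lying on the robot's side of the pot; origin at the middle of its underside
- tweezers: bystander: steel tweezers, 13 x 132 x 10 mm, lying on the robot's side of the pot; origin at the middle of the underside
- timer: bystander: round white timer, 68 mm across, 48 mm tall, near the left rear of the bench; origin at the centre of its underside
Things that resemble listed ones, but are neither listed nor needed, are in the scene too. There is more than one size of the lid; the job needs the largest.

How it is judged (in metres and radians):
On the way, in this order (a step that is already met when the one before it is completed fails the run):
1. the lid has been turned backward past the thread starts and has dropped (its lugs stand in the gaps below the ridge tops) (z of lid_bar in the frame of pot below 0.134 m and angle between the x axis of lid_bar and the x axis of pot, either way round above 0.95 rad), for 0.2 s.
2. the lid has been turned forward until it stands fully home (z of lid_bar in the frame of pot below 0.1302 m and angle between the x axis of lid_bar and the x axis of pot, either way round below 0.07 rad and value of joint pawl below 0.4 rad), for 0.2 s.
At the end, for the whole second after the job is handed in: Lid home: its bar's mid-point under 130.2 mm above the bench, bar within 0.07 rad of the pot's x axis, tilt under 0.04 rad, at rest; pawl beyond 0.52 rad (0.60 is fully in). On the way: dropped first (turned back beyond 0.95 rad), then home before the pawl goes in (z of lid_bar in the frame of pot below 0.1302 m and angle between the x axis of lid_bar and the x axis of pot, either way round below 0.07 rad and angle between lid_bar's own z axis and vertical below 0.04 rad and value of joint pawl above 0.52 rad and angular speed of lid below 0.1 rad/s); the robot touches nothing.
It fails at once if the lid is lifted off or tipped (more than 12 mm above where it rode, or tilted more than 0.3 rad) (z of lid_bar in the frame of pot above 0.1525 m or angle between lid_bar's own z axis and vertical above 0.3 rad).
It fails at once if a bystander is moved by more than 20 mm (distance of any of dropper, dish, strips, marker, tweezers, timer from where it was at the start of the episode above 0.02 m).
It also fails if it takes over 64 s, if anything falls off the work surface, if the arm or the gripper's body presses on something with over 40 N, if the wrist force passes 120 N, or if a joint passes its speed limit or range.

ROBOT

A 6-joint arm with a two-finger parallel gripper is mounted at the origin on the work surface; the furniture and walls round the work are solid. World frame = base frame: x ahead of the robot, y to its left, z up, the work surface at z = 0. Lengths are in m, angles in degrees, forces in N, time in s.
With the tool pointing down it reaches from about 0.375 to 0.9 m from the base axis. Payload 3.1 kg.
Tool frame: the origin (TCP) lies at the very end of the fingers, on their centre line; the grasp point (between the pads) lies 19 mm behind it (bot.grip_depth is the distance from the TCP to the grasp point, in m); z points along the fingers, y is the direction in which the jaws open and shut (so a half turn about z gives the same grasp; the last joint's range is limited). The gripper opens to 85 mm and grips with 20 to 120 N. Pads are 22 mm wide; open, the fingers measure 114 mm over their backs; the gripper's body (76 mm by 85 mm) begins 54 mm behind the grasp point. The pads swing forward as they close: fully open they stand 13 mm farther back than shut.
Start: joints at [-73.31, 30.224, 82.088, -0, 67.689, -10.227], TCP at [0.283, -0.557, 0.231] pointing down, gripper open.
Joint ranges: [-176.69, 176.69], [-43.24, 126.21], [12.49, 139.97], [-82, 262], [0, 151.66], [-163.58, 163.58]. Speed limits (degrees/s): [159.86, 159.86, 180, 180, 180, 180].

INTERFACE

Orientations are given as [roll, pitch, yaw] about the fixed x, y, z axes, in that order (R = Rz(yaw) Ry(pitch) Rx(roll)).
In Python, from station import bot, fingers, eyes, status gives the robot as it stands. Calls block until the motion is done:
- bot.move_ptp(position, orientation): joint-space move of the TCP to a pose.
- bot.move_l(position, orientation=None, feed=0.15, threshold=None): straight line of the TCP; orientation=None keeps the orientation; feed is the mean speed in m/s. With threshold (N) it stops when the force on the tool has changed by that much, and returns True; else False.
- bot.set_joints(angles): joint-space move.
- fingers.grip(opening): opening from 0.0 (shut) to 1.0 (fully open); the grip force is fixed at half the most; returns when the fingers have stopped.
- bot.sleep(seconds).
- bot.inverse_kinematics(position, orientation): joint angles nearest the present ones, or None.
- eyes.snapshot(name): name is "scene" or "side" or "wrist"; returns the picture (384x512x3 uint8, red, green, blue); there is no depth.
- eyes.camera_info(name): a dict with "K" (3x3 intrinsics, pixels), "D" ([k1, k2, p1, p2, k3] as OpenCV has them; the pictures are not rectified), "rvec" (rotation vector, rad) and "tvec" (3), from world to camera coordinates, as OpenCV has them. Camera axes: x right, y down, z forward; pixel columns grow to the right and rows downward; lengths in m; the calibration is good to about 2 mm. A picture is of the moment at which its call begins: read the wrist's pose just before it. camera_info takes no time and is no camera call; for the wrist camera it gives the pose at the moment of the call.
A pose or a line that the arm cannot do raises bot.IKError and nothing moves.
- bot.sign_off(): hands the job in, once; it reports no verdict.
Readings, each from a call of its own:
- status.get_time_s(): time.
- status.get_joint_pos(): joint angles.
- status.get_dq(): joint speeds.
- status.get_effort(): joint torques, N m.
- status.get_tool_pos(): TCP position.
- status.get_tool_rot(): TCP orientation.
- status.get_ft_force(): force on the tool from outside, world axes, zero at the start.
- status.get_ft_torque(): the same for the moment, N m.
- status.get_gripper_width(): opening from 0.0 (shut) to 1.0 (fully open).
Only numpy, scipy, OpenCV 4.12 (cv2) and the standard library are available. Lean on these libraries where they do the work, as an engineer would, in place of code of your own. Each camera call takes 0.05 s, during which the arm holds its last target.

## Working session

There is one attempt and no reset: what is moved stays moved. The work goes in short steps, each a Python script; the robot and the scene stay as the last script left them, time stands still between calls to the robot, and variables do not carry over. Pictures are saved under pics/ and viewed, and the job is handed in when it is done.

```bash
ls; mkdir -p pics; python3 - <<'E'
from station import bot, fingers, eyes, status
import cv2
for n in ["scene","side","wrist"]:
    im=eyes.snapshot(n); cv2.imwrite(f"pics/{n}0.png",im[:,:,::-1])
    c=eyes.camera_info(n); print(n,c)
print(status.get_time_s(), status.get_ft_force())
E
```

```text
pics
scene {'K': array([[458.78680081,   0.        , 241.98811374],
       [  0.        , 458.78680081, 195.31720314],
       [  0.        ,   0.        ,   1.        ]]), 'D': array([0.00585539, 0.        , 0.        , 0.        , 0.        ]), 'rvec': array([ 1.96652319, -1.18066764,  0.54761625]), 'tvec': array([-0.13079412,  0.36813585,  0.82038515])}
side {'K': array([[454.89339953,   0.        , 262.61782056],
       [  0.        , 454.89339953, 190.60827621],
       [  0.        ,   0.        ,   1.        ]]), 'D': array([-0.14199224,  0.        ,  0.        ,  0.        ,  0.        ]), 'rvec': array([ 2.25928936, -0.06187333,  0.05911836]), 'tvec': array([-0.47306527,  0.15270252,  0.89461928])}
wrist {'K': array([[285.52574429,   0.        , 252.13451422],
       [  0.        , 285.52574429, 198.96127854],
       [  0.        ,   0.        ,   1.        ]]), 'D': array([-0.0733217,  0.       ,  0.       ,  0.       ,  0.       ]), 'rvec': array([-2.46087595,  1.51151694,  0.22152997]), 'tvec': array([-0.62392945, -0.03668263,  0.37943177])}
0.15 [0.58752422 0.37358281 0.23811261]
```

View pics/scene0.png

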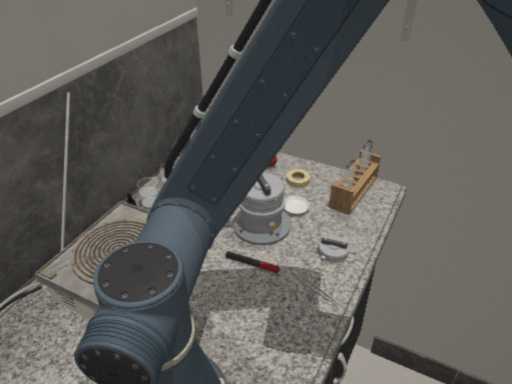

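View pics/side0.png

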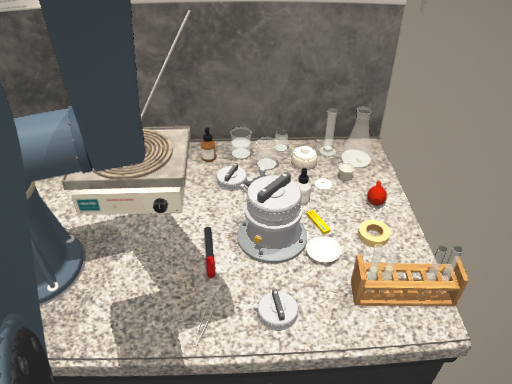

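View pics/wrist0.png

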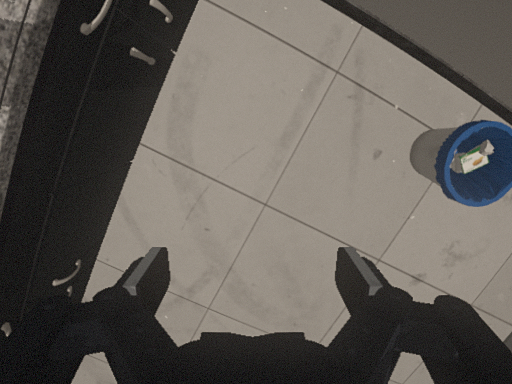

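The pot with the largest lid is at about (273,210) in the side view. The loose lids at (231,176) and (278,308) are smaller and lie on the bench. I'll locate the pot roughly, then look at it enlarged.

```bash
cat > h.py <<'E'
from station import bot, fingers, eyes, status
import cv2, numpy as np
def ray(c,uv):
    uv=np.array(uv,float).reshape(-1,1,2)
    n=cv2.undistortPoints(uv,c["K"],c["D"]).reshape(-1,2)
    R,_=cv2.Rodrigues(np.array(c["rvec"])); t=np.array(c["tvec"]).reshape(3)
    o=-R.T@t; d=np.c_[n,np.ones(len(n))]@R
    return o,d
def onz(c,uv,z):
    o,d=ray(c,uv); return o+d*((z-o[2])/d[:,2])[:,None]
def proj(c,P):
    return cv2.projectPoints(np.array(P,float).reshape(-1,3),np.array(c["rvec"]),np.array(c["tvec"]),c["K"],c["D"])[0].reshape(-1,2)
def snap(n,f):
    c=eyes.camera_info(n); im=eyes.snapshot(n)[:,:,::-1].copy(); cv2.imwrite(f"pics/{f}.png",im); np.save(f"pics/{f}.npy",c,allow_pickle=True); return im,c
def load(f): return cv2.imread(f"pics/{f}.png"), np.load(f"pics/{f}.npy",allow_pickle=True).item()
E
python3 - <<'E'
from h import *
im=cv2.imread("pics/side0.png"); c=eyes.camera_info("side")
print("foot",onz(c,[[237,235],[308,235],[272,255]],0.005))
print("lidtop",onz(c,[[274,187]],.13), "bar ends",onz(c,[[262,195],[287,179]],.152))
cv2.imwrite("pics/c0.png",cv2.resize(im[150:270,210:350],None,fx=5,fy=5,interpolation=cv2.INTER_CUBIC))
for n,z,uv in [("lidB",.03,[278,305]),("lidC",.03,[231,175]),("dropper",.09,[304,173]),("strips",0,[318,222]),("dish",0,[323,250]),("timer",.04,[304,155])]:
    print(n,onz(c,[uv],z))
E
```

```text
foot [[0.42360235 0.06843356 0.005     ]
 [0.57592362 0.06169308 0.005     ]
 [0.49382217 0.0076082  0.005     ]]
lidtop [[0.49879566 0.07436481 0.13      ]] bar ends [[0.47132382 0.02458529 0.152     ]
 [0.52313165 0.07105591 0.152     ]]
lidB [[ 0.49214814 -0.13576061  0.03      ]]
lidC [[0.41345285 0.24689954 0.03      ]]
dropper [[0.57505862 0.17005992 0.09      ]]
strips [[0.60532141 0.10634067 0.        ]]
dish [[0.60247145 0.02098266 0.        ]]
timer [[0.59819631 0.31005693 0.04      ]]
```

View pics/c0.png

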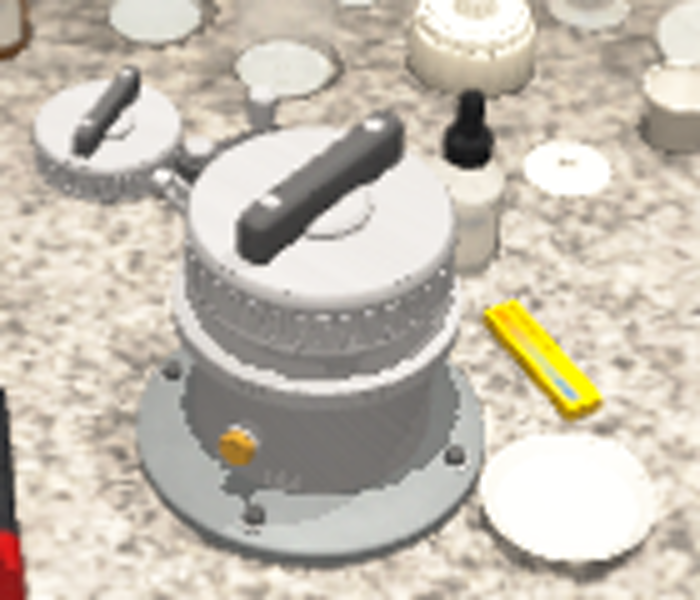

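```bash
python3 - <<'E'
from h import *
from scipy.spatial.transform import Rotation as Ro
c=eyes.camera_info("wrist"); o,d=ray(c,[[256,192]])
p=np.array(status.get_tool_pos()); r=status.get_tool_rot(); print(p,r)
T=Ro.from_euler("xyz",r,degrees=True)
print("cam in tool",T.inv().apply(o-p),T.inv().apply(d))
R,_=cv2.Rodrigues(c["rvec"]); print(T.inv().as_matrix()@R.T)
for yaw in range(-180,180,30):
    print(yaw,end=" ")
    try:
        q=bot.inverse_kinematics([.5,.06,.33],[180,0,yaw]); print(None if q is None else np.round(q))
    except Exception as e: print(e)
E
```

```text
[ 0.28281319 -0.55673814  0.23054518] [-1.79905728e+02 -1.77915771e-02  2.69166399e+01]
cam in tool [ 0.07229159 -0.00017945 -0.14273088] [[-0.26172785  0.013574    0.96544915]]
[[-8.08512584e-04 -9.58501293e-01 -2.85087035e-01]
 [ 9.99999641e-01 -8.47807592e-04  1.44249988e-05]
 [-2.55525333e-04 -2.85086921e-01  9.58501634e-01]]
-180 [ -6.  14.  92.   0.  74. -96.]
-150 [  -6.   14.   92.    0.   74. -126.]
-120 [  -6.   14.   92.    0.   74. -156.]
-90 None
-60 [ -6.  14.  92.  -0.  74. 144.]
-30 [ -6.  14.  92.  -0.  74. 114.]
0 [-6. 14. 92. -0. 74. 84.]
30 [-6. 14. 92. -0. 74. 54.]
60 [-6. 14. 92. -0. 74. 24.]
90 [-6. 14. 92.  0. 74. -6.]
120 [ -6.  14.  92.   0.  74. -36.]
150 [ -6.  14.  92.   0.  74. -66.]
```

```bash
python3 - <<'E'
from h import *
y=60; u=np.array([np.cos(np.radians(y)),np.sin(np.radians(y)),0])
bot.move_ptp((np.array([.5,.062,.31])-.03*u).tolist(),[180,0,y])
snap("wrist","w1"); snap("side","s1"); snap("scene","sc1")
print(status.get_time_s(),status.get_tool_pos(),status.get_tool_rot())
im=cv2.imread("pics/w1.png"); cv2.imwrite("pics/w1b.png",cv2.resize(im[0:300,100:420],None,fx=2.5,fy=2,interpolation=cv2.INTER_CUBIC))
E
```

```text
2.5583 [0.48518855 0.035325   0.30981638] [-1.79986422e+02  1.02473321e-02  5.99270055e+01]
```

View pics/w1.png

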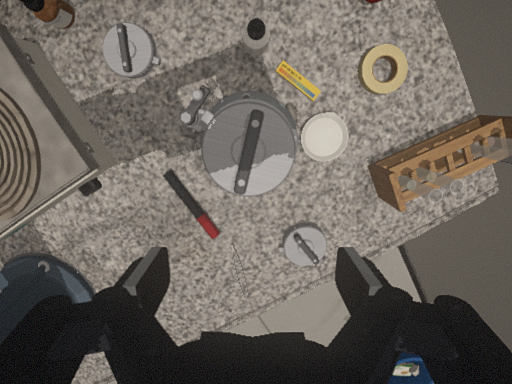

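```bash
python3 - <<'E'
import cv2
im=cv2.imread("pics/w1.png"); cv2.imwrite("pics/w1c.png",cv2.resize(im[65:210,165:315],None,fx=4,fy=4,interpolation=cv2.INTER_CUBIC))
E
```

```text
(no output)
```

View pics/w1c.png

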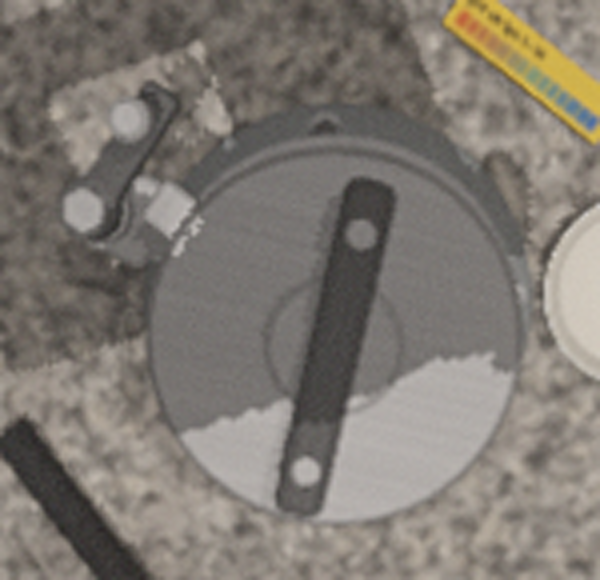

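```bash
cat > m.py <<'E'
from h import *
def fitlid(im,c,z,roi,show=None):
    pass
E
python3 - <<'E'
from h import *
im,c=load("w1")
# lid top circle from picked rim points (crop coords/4 + offset)
pts=np.array([[150,335],[523,330],[337,522],[205,203],[470,205],[203,466],[468,462],[337,148]])/4+[165,65]
P=onz(c,pts,.130)[:,:2]
A=np.c_[2*P,np.ones(len(P))]; s=np.linalg.lstsq(A,(P**2).sum(1),rcond=None)[0]; r=np.sqrt(s[2]+s[:2]@s[:2])
print("lid c",s[:2],"r",r, np.linalg.norm(P-s[:2],axis=1)-r)
q=lambda x,y,z: onz(c,[[x/4+165,y/4+65]],z)[0]
piv=q(83,210,.107); pin=q(130,119,.1265); ear=q(170,208,.125)
b1=q(361,235,.152); b2=q(306,470,.152)
print("piv",piv,"pin",pin,np.linalg.norm((piv-pin)[:2]))
L=s[:2]; print("screws",b1,b2,"mid",(b1+b2)/2, "yaw",np.degrees(np.arctan2(*(b1-b2)[1::-1])),np.linalg.norm(b1-b2))
e1=q(370,182,.152);e2=q(298,514,.152);print("ends",e1,e2,(e1+e2)/2,np.linalg.norm(e1-e2),np.degrees(np.arctan2(*(e1-e2)[1::-1])))
def pa(v): v=v[:2]-L; return np.linalg.norm(v),np.degrees(np.arctan2(v[1],v[0]))
print("piv rel",pa(piv),"pot yaw",pa(piv)[1]-np.degrees(np.arctan2(.08,-.02)))
print("pin rel",pa(pin)); print("ear",pa(ear), "lid yaw",pa(ear)[1]-65)
np.save("lid.npy",L)
E
```

```text
lid c [0.49864788 0.06594117] r 0.05231406031830036 [-5.47855535e-05  4.10634792e-04  2.95883773e-04 -2.74873338e-04
  1.62683591e-04  2.54118604e-04 -8.05685837e-04  1.75044092e-06]
piv [0.45246937 0.13453926 0.107     ] pin [0.48066991 0.14612173 0.1265    ] 0.030486457086805367
screws [0.51958904 0.08849601 0.152     ] [0.47590545 0.04243647 0.152     ] mid [0.49774725 0.06546624 0.152     ] yaw 46.5165534367512 0.06348021450809868
ends [0.52811309 0.0987211  0.152     ] [0.4677176  0.03293221 0.152     ] [0.49791534 0.06582666 0.152     ] 0.08930729706577581 47.44745617201525
piv rel (np.float64(0.08269312843958587), np.float64(123.94744727856802)) pot yaw 19.91120381064154
pin rel (np.float64(0.0821713406954228), np.float64(102.63775956519694))
ear (np.float64(0.058800243874466855), np.float64(111.30131613784661)) lid yaw 46.30131613784661
```

```bash
python3 - <<'E'
from h import *
fingers.grip(0.45)
bot.move_ptp([.498,.066,.20],[180,0,46.8])
print(bot.move_l([.498,.066,.135],feed=.06,threshold=6),status.get_tool_pos(),status.get_ft_force())
fingers.grip(0.2)
print(status.get_gripper_width(),status.get_ft_force(),status.get_ft_torque(),status.get_joint_pos(),status.get_time_s())
im,_=snap("side","s2"); cv2.imwrite("pics/s2c.png",cv2.resize(im[110:260,200:350],None,fx=4,fy=4,interpolation=cv2.INTER_CUBIC))
im,_=snap("wrist","w2")
E
```

```text
False [0.49833283 0.06597274 0.1353404 ] [-0.24288259 -0.20004     0.57723795]
0.19874216474424944 [-0.12178847  0.2307391  -0.63806309] [-0.00969404 -0.00062758  0.04701866] [-5.21492309e+00  2.93709247e+01  1.04786734e+02 -1.48026164e-03
  4.58158330e+01  3.79840089e+01] 5.1917
```

View pics/s2c.png

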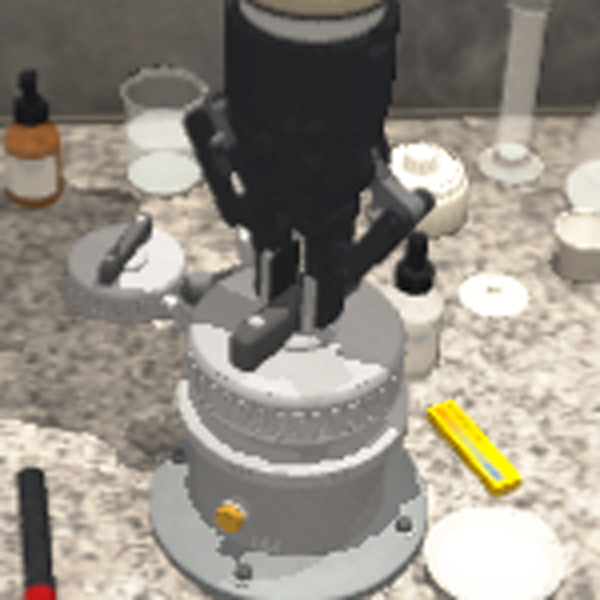

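View pics/w2.png

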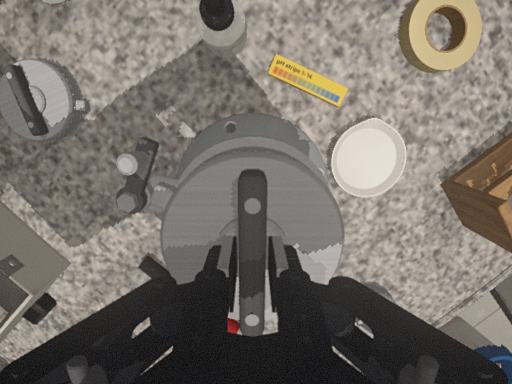

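```bash
cat >> h.py <<'E'
def turn(to,step,z=None,pr=True,xy=(.4983,.066),lim=30,tl=1.5):
    """turn the tool about vertical to yaw `to` by small joint-6 steps"""
    while True:
        q=np.array(status.get_joint_pos()); y=status.get_tool_rot()[2]
        dy=to-y
        if abs(dy)<.3: return True
        d=np.clip(dy,-step,step); q[5]-=d
        t0=status.get_time_s(); bot.set_joints(q.tolist()); f=np.array(status.get_ft_force()); m=np.array(status.get_ft_torque())
        if pr: print(round(status.get_time_s(),2),"yaw",round(status.get_tool_rot()[2],1),"F",f.round(1),"M",m.round(2))
        if np.linalg.norm(f)>lim or abs(m[2])>tl: print("LIMIT"); return False
E
python3 - <<'E'
from h import *
turn(98,8)
im,_=snap("side","s3"); cv2.imwrite("pics/s3c.png",cv2.resize(im[110:260,200:350],None,fx=4,fy=4,interpolation=cv2.INTER_CUBIC))
snap("wrist","w3"); print(status.get_tool_pos())
E
```

```text
5.55 yaw 54.6 F [ 0.1 -0.3 -0.7] M [ 0.04 -0.03  0.03]
5.81 yaw 62.3 F [ 0.5 -0.3  0.9] M [-0.07 -0.01  0.02]
6.07 yaw 70.0 F [-0.3  1.   0.4] M [-0.02 -0.   -0.02]
6.33 yaw 77.7 F [ 0.3 -1.  -1. ] M [0.01 0.02 0.03]
6.58 yaw 85.3 F [-0.3 -0.7 -0.5] M [-0.02 -0.01  0.04]
6.84 yaw 93.0 F [ 0.5 -0.5 -0.4] M [0.   0.05 0.  ]
7.09 yaw 97.7 F [-0.5  0.  -0.2] M [-0.03  0.03  0.01]
[0.49814885 0.06587167 0.13513086]
```

View pics/s3c.png

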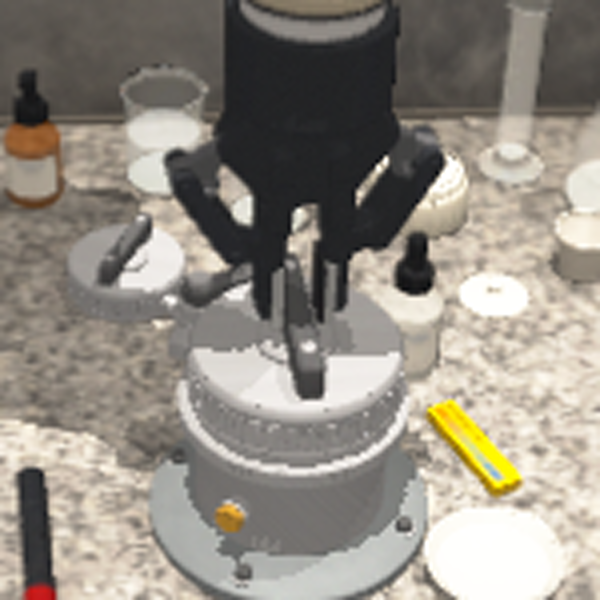

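View pics/w3.png

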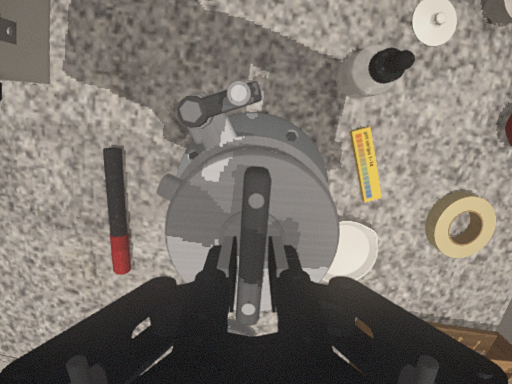

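```bash
python3 - <<'E'
from h import *
print(bot.move_l([.4983,.066,.1255],feed=.05,threshold=8),status.get_tool_pos(),status.get_ft_force())
snap("side","s3b")
turn(28,8,tl=1.2)
im,_=snap("side","s4"); cv2.imwrite("pics/s4c.png",cv2.resize(im[110:260,200:350],None,fx=4,fy=4,interpolation=cv2.INTER_CUBIC))
snap("wrist","w4"); print(status.get_tool_pos())
E
```

```text
False [0.49800551 0.06601758 0.12493338] [ 0.03600487 -0.14163433  1.07386803]
7.84 yaw 90.1 F [-0.5 -0.1  0.6] M [-0.02  0.01  0.04]
8.1 yaw 82.4 F [-0.1 -0.2 -0.8] M [-0.    0.    0.01]
8.36 yaw 74.7 F [ 0.5 -0.  -0.8] M [0.   0.01 0.07]
8.62 yaw 67.1 F [ 0.6 -0.5 -0.9] M [-0.02 -0.04  0.04]
8.88 yaw 59.4 F [-0.6 -0.3 -0.6] M [-0.07  0.02 -0.01]
9.13 yaw 51.8 F [ 0.4  0.1 -1. ] M [ 0.01 -0.03  0.03]
9.39 yaw 44.1 F [-0.4 -0.4 -1.5] M [ 0.05  0.07 -0.03]
9.65 yaw 36.4 F [ 0.3  0.4 -0.2] M [-0.01 -0.01 -0.02]
9.91 yaw 28.8 F [ 0.6  0.6 -0.8] M [-0.05  0.02  0.02]
10.16 yaw 28.1 F [0.  0.8 0.9] M [0.01 0.05 0.  ]
[0.49901749 0.06614562 0.12550459]
```

View pics/s4c.png

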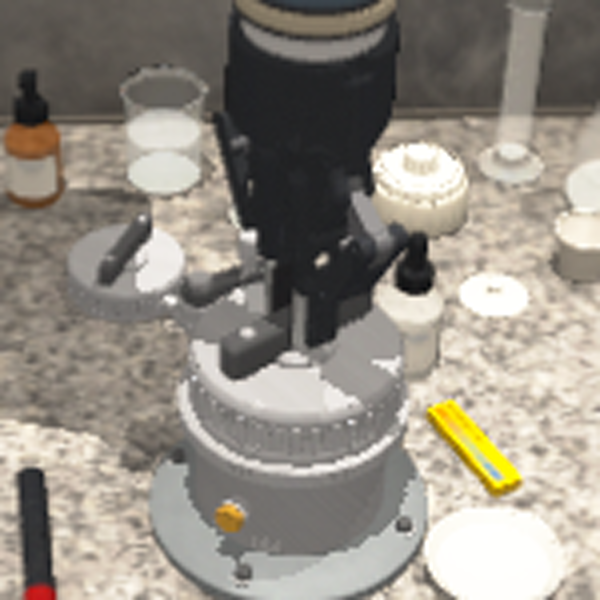

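View pics/w4.png

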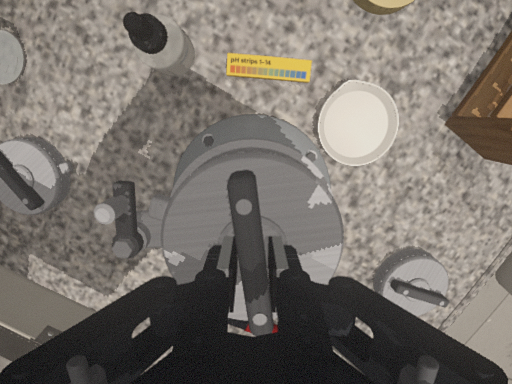

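```bash
python3 - <<'E'
from h import *
turn(10,2,tl=1.0,lim=25)
im,_=snap("side","s5"); cv2.imwrite("pics/s5c.png",cv2.resize(im[110:260,200:350],None,fx=4,fy=4,interpolation=cv2.INTER_CUBIC))
snap("wrist","w5"); print(status.get_tool_pos())
E
```

```text
10.51 yaw 26.1 F [-0.9  0.5  0.7] M [0.06 0.17 0.1 ]
10.76 yaw 24.2 F [-0.7 -1.  -0.6] M [-0.06  0.08  0.19]
11.01 yaw 22.3 F [-1.   0.4 -0.6] M [-0.06  0.05  0.22]
11.26 yaw 20.4 F [-1.1 -0.8 -0.5] M [-0.07  0.08  0.24]
11.51 yaw 18.4 F [-0.2 -0.7 -1.2] M [-0.05  0.05  0.18]
11.76 yaw 16.5 F [ 0.4 -0.7 -3.1] M [-0.05  0.04  0.2 ]
12.01 yaw 14.5 F [-0.  -0.4 -2.7] M [-0.16  0.02  0.21]
12.26 yaw 12.6 F [-0.3 -0.6 -3.1] M [-0.12  0.04  0.33]
12.51 yaw 10.7 F [ 0.1 -0.2 -3.7] M [-0.13 -0.02  0.35]
12.76 yaw 10.0 F [-0.1 -0.1 -3.7] M [-0.06 -0.    0.32]
[0.49873397 0.06587374 0.12493034]
```

View pics/w5.png

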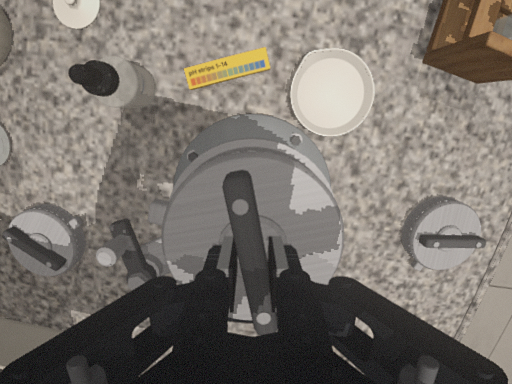

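```bash
python3 - <<'E'
from h import *
im,c=load("w5"); P=onz(c,[[240,207],[264,319]],.140); d=P[0]-P[1]; print("bar",np.degrees(np.arctan2(d[1],d[0])),np.linalg.norm(d))
turn(2,1.5,tl=0.75,lim=25)
snap("side","s6")
im,c=snap("wrist","w6"); print(status.get_tool_pos())
cv2.imwrite("pics/w6c.png",cv2.resize(im[100:345,150:360],None,fx=2.4,fy=2.4,interpolation=cv2.INTER_CUBIC))
E
```

```text
bar 20.731518976715545 0.06497099515825595
13.11 yaw 8.5 F [-0.1 -1.  -3.7] M [-0.09 -0.02  0.36]
13.36 yaw 7.1 F [-0.3  0.8 -3.2] M [0.03 0.04 0.6 ]
13.61 yaw 5.7 F [-0.1 -0.7 -4. ] M [ 0.02 -0.01  0.93]
LIMIT
[0.49846218 0.06600319 0.12484221]
```

View pics/w6c.png

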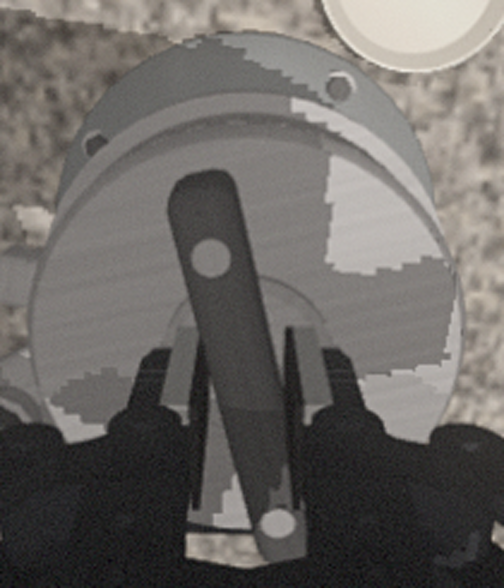

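```bash
python3 - <<'E'
from h import *
im,c=load("w6"); P=onz(c,[[237.5,207.1],[265.8,317.5]],.140); d=P[0]-P[1]; print("bar",np.degrees(np.arctan2(d[1],d[0])),np.linalg.norm(d))
turn(2,1,tl=1.3,lim=30)
im,c=snap("wrist","w7"); cv2.imwrite("pics/w7c.png",cv2.resize(im[100:345,150:360],None,fx=2.4,fy=2.4,interpolation=cv2.INTER_CUBIC))
E
```

```text
bar 18.464331251864294 0.06436770866301757
13.96 yaw 4.7 F [-0.8 -0.3 -2.2] M [-0.13  0.27  0.8 ]
14.21 yaw 3.8 F [-0.7  0.1 -3. ] M [0.03 0.16 1.02]
14.46 yaw 2.8 F [-1.5 -0.3 -2.4] M [0.07 0.15 1.35]
LIMIT
```

View pics/w7c.png

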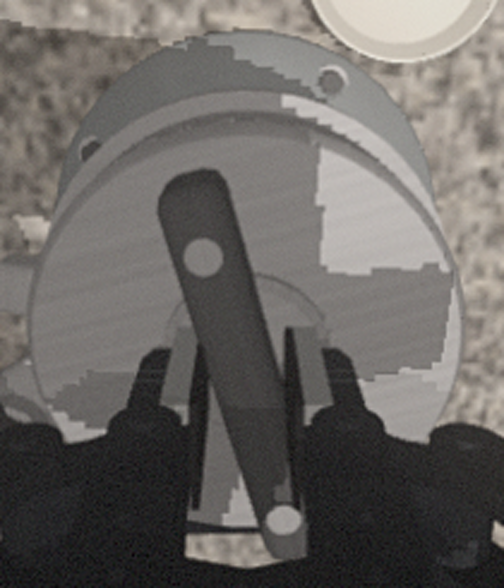

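```bash
python3 - <<'E'
from h import *
im,c=load("w7"); P=onz(c,[[234.6,207.5],[267.9,316.25]],.140); d=P[0]-P[1]; print("bar",np.degrees(np.arctan2(d[1],d[0])),np.linalg.norm(d))
turn(12,4)
fingers.grip(0.45)
bot.move_l([.4983,.066,.2],feed=.12)
y=60; u=np.array([np.cos(np.radians(y)),np.sin(np.radians(y)),0])
bot.move_ptp((np.array([.5,.066,.27])-.03*u).tolist(),[180,0,y])
im,c=snap("wrist","w8"); snap("side","s8"); print(status.get_time_s())
p=proj(c,[[.4983,.066,.118]])[0]; print(p)
x0,y0=int(p[0])-90,int(p[1])-85; print(x0,y0)
cv2.imwrite("pics/w8c.png",cv2.resize(im[y0:y0+150,x0:x0+180],None,fx=4,fy=4,interpolation=cv2.INTER_CUBIC))
E
```

```text
bar 17.94293043171495 0.06402149432185082
14.76 yaw 6.6 F [-0.9 -0.6 -2.5] M [-0.02  0.21  0.36]
15.01 yaw 10.3 F [-0.   1.1 -0.7] M [0.08 0.05 0.06]
15.26 yaw 11.8 F [ 0.5 -0.1 -0.4] M [ 0.03 -0.05 -0.  ]
17.3333
[251.62309501 157.6685459 ]
161 72
```

View pics/w8c.png

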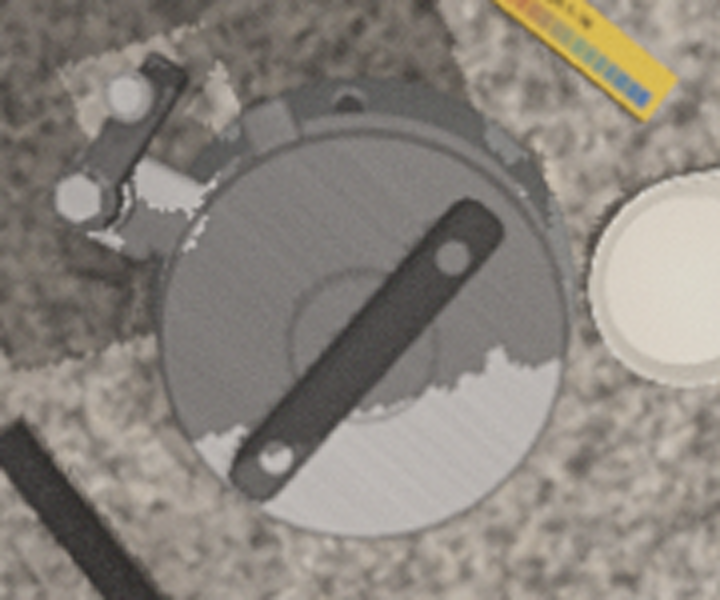

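```bash
python3 - <<'E'
from h import *
im,c=load("w8"); L=np.array([.4983,.066])
q=lambda x,y,z: onz(c,[[x/4+161,y/4+72]],z)[0]
b1=q(454,258,.1395);b2=q(276,457,.1395);m=(b1+b2)/2;print("mid",m,"len",np.linalg.norm(b1-b2),"yaw",np.degrees(np.arctan2(*(b1-b2)[1::-1])))
# edge directions of bar
piv=q(78,198,.107);pin=q(129,97,.1265);ear=q(272,123,.118)
pa=lambda v:(np.linalg.norm(v[:2]-L),np.degrees(np.arctan2(*(v[:2]-L)[::-1])))
print("piv",piv,pa(piv),"potyaw",pa(piv)[1]-104.04);print("pin",pin,pa(pin),"dir",np.degrees(np.arctan2(*(pin-piv)[1::-1])))
print("ear",pa(ear),"lidyaw",pa(ear)[1]-65)
s=cv2.imread("pics/s8.png");s0=cv2.imread("pics/side0.png");s1=cv2.imread("pics/s1.png")
cv2.imwrite("pics/s8c.png",np.hstack([cv2.resize(a[150:260,220:320],None,fx=4,fy=4,interpolation=cv2.INTER_CUBIC) for a in (s0,s)]))
E
```

```text
mid [0.49797604 0.06511025 0.1395    ] len 0.06433623719683317 yaw 18.267070148864285
piv [0.45251317 0.13463882 0.107     ] (np.float64(0.08250891697499192), np.float64(123.70602481370224)) potyaw 19.666024813702236
pin [0.48045023 0.14600248 0.1265    ] (np.float64(0.08196957835353558), np.float64(102.57755507758492)) dir 22.134501177518104
ear (np.float64(0.05871958019541623), np.float64(82.13198138207193)) lidyaw 17.131981382071928
```

View pics/s8c.png

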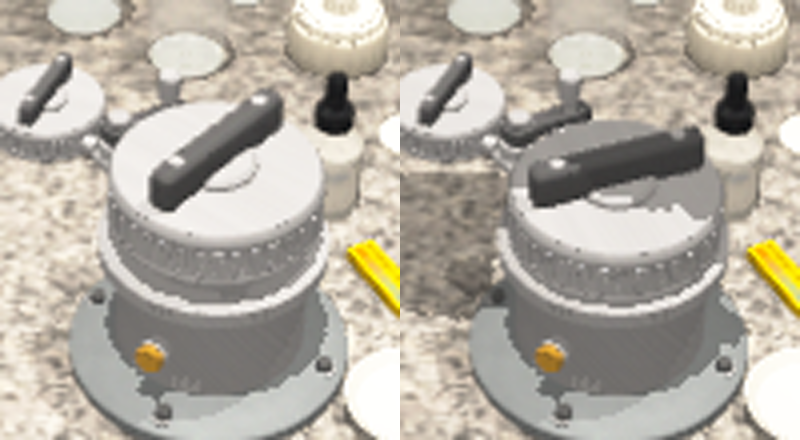

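```bash
python3 - <<'E'
from h import *
def tri(c1,p1,c2,p2):
    o1,d1=ray(c1,[p1]);o2,d2=ray(c2,[p2]);d1=d1[0]/np.linalg.norm(d1);d2=d2[0]/np.linalg.norm(d2)
    A=np.c_[d1,-d2];s=np.linalg.lstsq(A,o2-o1,rcond=None)[0];a=o1+s[0]*d1;b=o2+s[1]*d2;return (a+b)/2,np.linalg.norm(a-b)
_,cw=load("w8");_,cs=load("s8")
for w,s in [((276,457),(162,162)),((454,258),(282,133))]:
    print("home",tri(cw,[w[0]/4+161,w[1]/4+72],cs,[220+s[0]/4,150+s[1]/4]))
_,cw=load("w1")
for w,s in [((306,470),(178,160)),((361,235),(260,100))]:
    print("start",tri(cw,[w[0]/4+165,w[1]/4+65],cs,[220+s[0]/4,150+s[1]/4]))
E
```

```text
home (array([0.46896523, 0.05459559, 0.1387248 ]), np.float64(0.0033848872503899475))
home (array([0.52990603, 0.07488247, 0.1381998 ]), np.float64(0.0027134559180723153))
start (array([0.47640718, 0.04190749, 0.1498588 ]), np.float64(0.0016604033095672151))
start (array([0.52036196, 0.08827685, 0.14875389]), np.float64(0.001600327700909518))
```

```bash
python3 - <<'E'
from h import *
th=np.radians(19.8); n=np.array([-np.sin(th),np.cos(th)])
pin=np.array([.4805,.146]); fin=np.array([.4825,.1317])
a=pin+.030*n; b=fin+.011*n
fingers.grip(0.0)
bot.move_ptp([*a,.20],[180,0,109.8])
print(bot.move_l([*a,.112],feed=.1,threshold=8),status.get_tool_pos())
r=bot.move_l([*b,.112],feed=.025,threshold=12)
p=np.array(status.get_tool_pos()); print(r,p,status.get_ft_force(),"travel left to nominal end",(p[:2]-fin)@n-.017,status.get_time_s())
im,c=snap("wrist","w9"); im2,_=snap("side","s9"); cv2.imwrite("pics/s9c.png",cv2.resize(im2[120:260,200:340],None,fx=4,fy=4,interpolation=cv2.INTER_CUBIC))
E
```

```text
False [0.47091383 0.174142   0.11250308]
True [0.47758793 0.14804198 0.11202705] [-0.3185717   3.37169706  2.37173228] travel left to nominal end 3.975669063385756e-05 20.525
```

View pics/s9c.png

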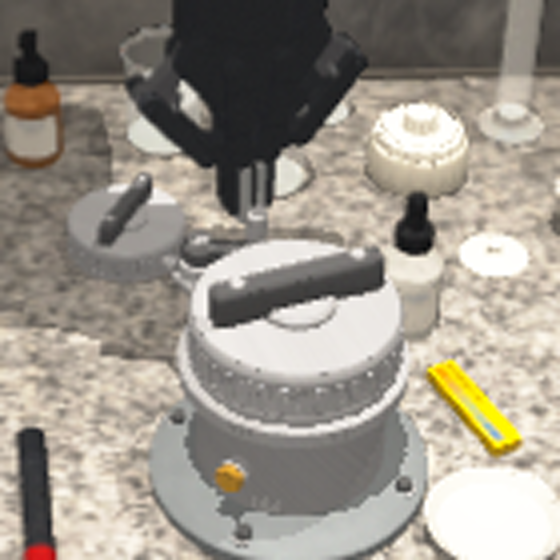

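View pics/w9.png

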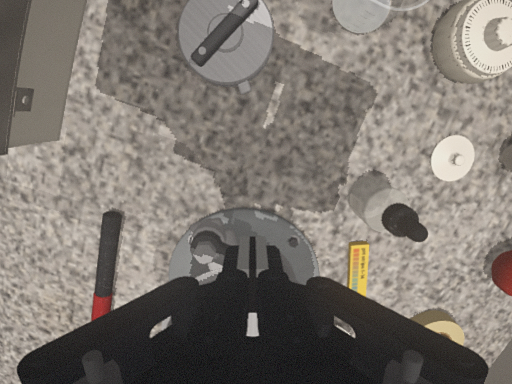

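```bash
python3 - <<'E'
from h import *
th=np.radians(19.8); n=np.array([-np.sin(th),np.cos(th)])
p=np.array(status.get_tool_pos())
bot.move_l([*(p[:2]+.025*n),.112],feed=.1)
bot.move_l([*(p[:2]+.025*n),.2],feed=.15)
y=60; u=np.array([np.cos(np.radians(y)),np.sin(np.radians(y)),0])
fingers.grip(0.45)
bot.move_ptp((np.array([.5,.066,.27])-.03*u).tolist(),[180,0,y])
im,c=snap("wrist","w10"); print(status.get_time_s())
cv2.imwrite("pics/w10c.png",cv2.resize(im[72:222,161:341],None,fx=4,fy=4,interpolation=cv2.INTER_CUBIC))
E
```

```text
22.9083
```

View pics/w10c.png

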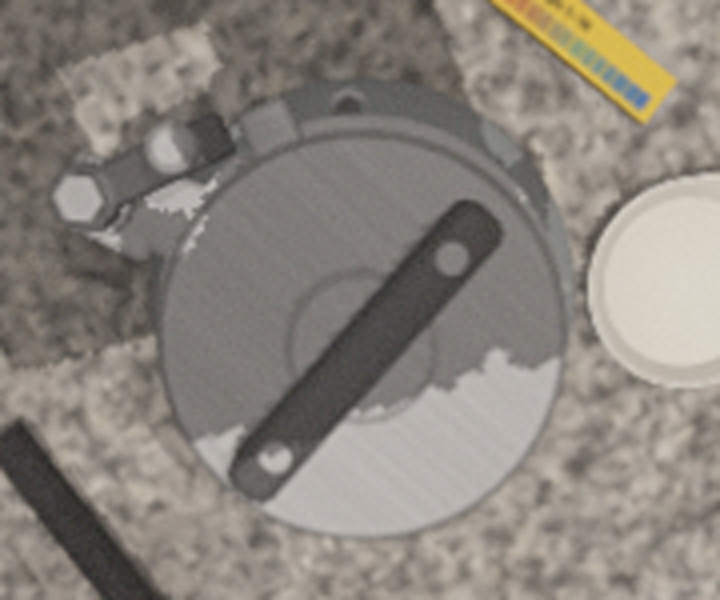

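```bash
python3 - <<'E'
from h import *
im,c=load("w10")
q=lambda x,y,z: onz(c,[[x/4+161,y/4+72]],z)[0]
piv=q(78,198,.107);pin=q(172,147,.1265);d=(pin-piv)[:2]
a=np.degrees(np.arctan2(d[1],d[0]));print("dir",a,"len",np.linalg.norm(d),"pawl rad",np.radians(9.5+19.8-a))
b1=q(453,258,.1395);b2=q(275,457,.1395);print("bar",np.degrees(np.arctan2(*(b1-b2)[1::-1])))
E
```

```text
dir -6.640785060867053 len 0.03085378950864603 pawl rad 0.6272850350637208
bar 18.391293593214968
```

```bash
python3 - <<'E'
from h import *
print(status.get_ft_force()); bot.sign_off(); print(status.get_time_s())
E
```

```text
[-1.34396199  0.47391027 -0.41483372]
the job is handed in; nothing more can be done
the job is handed in; nothing more can be done
```

The pot is closed and locked, and I handed the job in at about 23 s. With the fingers loosely either side of the bar, I turned the lid back about 50° until it dropped. I then turned it clockwise to a firm stop, where the torque rose to 1.35 N m with almost no further turning. Last, I pushed the pawl's thumb pin in to its stop, which it met at 12 N.

- **Lid angle:** the last picture puts the bar at 18.4° and the pot at about 19.8°, so they agree to about 1.4° (0.025 rad; the limit is 0.07).
- **Pawl:** its angle measures about 0.63 rad, which is fully in within the error, with its nose behind the ear.
- **Lid height:** this is the weakest check. Measured across two cameras, the lid went down 10.8 mm, against the 12 to 13 mm expected. The two lines of sight missed each other by up to 3 mm, so this does not prove the height. That the lid is fully down rests on the firm stop and the bar angle.
- **Bystanders:** I felt no unexpected contact, and those in the last pictures looked undisturbed, but I did not measure their positions again.

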